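# Stand the orange float in the lantern base

### The arm

A 6-joint arm with a two-finger parallel gripper is mounted at the origin on the work surface. World frame = base frame: x ahead of the robot, y to its left, z up, the work surface at z = 0. Lengths are in m, angles in rad, forces in N, time in s.
With the tool pointing down it reaches from about 0.4 to 0.825 m from the base axis. Payload 7 kg.
Tool frame: the origin (TCP) lies midway between the tips of the shut fingers; the grasp point (between the pads) lies manip.pinch_z behind it (manip.pinch_z is the distance from the TCP to the grasp point, in m); z points along the fingers, y is the direction in which the jaws open and shut (so a half turn about z gives the same grasp; the last joint's range is limited). The gripper opens to 85 mm and grips with 20 to 120 N. Pads are 22 mm wide; open, the fingers measure 114 mm over their backs; the gripper's body (76 mm by 85 mm) begins 54 mm behind the grasp point. The pads swing forward as they close: fully open they stand 13 mm farther back than shut.
Start: joints at [1.568, 0.359, 0.012, 0, -1.224, -0.288], TCP at [0.194, 0.647, 0.231] pointing down, gripper open.
Joint ranges: [-3.07, 3.07], [-1.43, 2.12], [-1.02, 1.25], [-3.03, 1.67], [-3.05, -0], [-3.03, 3.03]. Speed limits (rad/s): [2.39, 2.39, 3.01, 3.14, 3.14, 3.14].

### API

Orientations are given as a unit quaternion [w, x, y, z].
In Python, from bench import manip gives the robot as it stands.
- The arm moves only by the tool play_rows, never from a script. Its arguments are lists of equal length, an entry for each row: "xyz": the shift along the tool's x, y, z in m, a list of three; "rot": the turn, a rotation vector about the tool's x, y, z in degrees, a list of three. In form: {"xyz": [[dx, dy, dz], ...], "rot": [[wx, wy, wz], ...]}. A call has 1 to 10 rows; each row shifts and turns the commanded pose from where the row before left it, along the tool's axes as they then stand; what a row does not reach is not made up. A row lasts 1/8 s, in which the tool goes at most 62.5 mm and 10.7 degrees, less where a joint would pass 70% of its speed; a pose out of reach is approached as far as the arm can. A call is refused whole if a number of a shift passes 0.0625 or a number of a turn 10.7, either way. A call with a gripper value outside its range is refused whole. "claw" is the closure in counts, from 0 (fully open) to 255 (shut), set as the call begins (left out, the last holds). The fingers move at their own pace and stop on an object; the grip force is fixed at half the most. Time passes only in rows, so rows that do not move let the fingers close. It gives the time, the measured TCP pose, the force and the opening at its end, in the units of the state.
- manip.get_state(): the state, without advancing time (a new reading comes with each control period).
- manip.get_image(name): name is "scene" or "top" or "wrist"; returns a dict with "pixels" (420x560x3 uint8, red, green, blue), "fx", "fy", "cx", "cy" (pixels), "eye" and "attitude" of the camera in the world; the wrist camera has in their place "tool_from_camera" (4x4, takes a point from camera to tool coordinates, whose origin is the TCP and whose axes are the flange's). Camera axes: x right, y up, looking along -z (the intrinsics and any distortion apply to the point x, -y, -z); pixel columns grow to the right and rows downward; lengths in m; the calibration is good to about 2 mm. A picture is of the moment at which its call begins: read the wrist's pose just before it. There is no depth.
- manip.job_done(): hands the job in, once; it reports no verdict.
The state is a dict: "time": time; "q": joint angles; "joint_vel": joint speeds; "effort": joint torques, N m; "ee_pos": TCP position; "orientation": TCP orientation; "force": force on the tool from outside, world axes, zero at the start; "wrist_torque": the same for the moment, N m; "finger_gap": finger opening in m.
Only numpy, scipy, OpenCV 4.12 (cv2) and the standard library are available. Lean on these libraries where they do the work, as an engineer would, in place of code of your own. Each camera call takes 0.05 s, during which the arm holds its last target. There are 200 camera calls.

### The job

The orange round-bottomed float keeps rolling about on the shelf: stand it upright, stem up, in the ring on top of the dented copper lantern base. Lower it until it sits in the ring before you let go, do not drop it in, and leave the blue float standing where it is.

Things in the scene. Friction and masses are not known exactly. Their poses are not given: they have to be found in the camera images.
- orange_float: The float to move: fishing float: orange ball belly 50 mm across, thin white stripe, orange shoulder, round birch stem 16 mm across, bare from 56 to 95 mm above the belly's lowest point (whole height 95 mm); about 65 g. Round underneath and ballasted: it stands stem up on the boards but rocks and rolls if pushed. Origin at the belly's lowest point, z up along the stem.
- ring (a point): Centre of the mouth of the ring on the copper lantern base, level with its top edge, 48 mm above the boards; z up. Fixed base: round foot 120 mm across sloping up to a collar 64 mm across with a round hole 40 mm across, 18 mm deep. A seated float's lowest point is 10 mm below the top edge.
- blue_float: To be left alone: fishing float: blue ball belly 50 mm across, thin white stripe, blue shoulder, round birch stem 16 mm across, bare from 56 to 95 mm above the belly's lowest point (whole height 95 mm); about 65 g. Round underneath and ballasted: it stands stem up on the boards but rocks and rolls if pushed. Origin at the belly's lowest point, z up along the stem.
Mind the look-alikes: they are no part of the job. Of the things that look like the orange_float, take the one that is farthest from the robot's base at the start. There is more than one size of the part that bears ring; the job needs the larger.

How it is judged:
By the outcome, as a careful person would: the job done as asked, in the order asked, and still so for the second after the job is handed in, with the robot touching nothing.
It also fails if it takes over 40 s, if anything falls off the work surface, if the arm or the gripper's body presses on something with over 40 N, if the wrist force passes 120 N, or if a joint passes its speed limit or range.

## Working session

There is one attempt and no reset: what is moved stays moved. The work goes in short steps, Python scripts to look and compute and a tool call to move; the robot and the scene stay as the last step left them, time stands still between calls to the robot, and variables do not carry over. Pictures are saved under pics/ and viewed, about 8 in all and at most 12, crops included, and the job is handed in when it is done.

Besides the shell and the picture viewer there is one more tool, called after "Request:" by a JSON object that holds its "api" and its "payload", one argument or row to a line. play_rows: Moves the arm, as the interface text tells. Its arguments: {"type":"object","properties":{"xyz":{"type":"array"},"rot":{"type":"array"},"claw":{"type":"number"}},"required":["xyz","rot"]}

```bash
mkdir -p pics; cat > h.py <<'E'
from bench import manip
import numpy as np, cv2
from scipy.spatial.transform import Rotation as R
def save(n,f):
    s=manip.get_state(); im=manip.get_image(n); cv2.imwrite(f,im["pixels"][:,:,::-1])
    d={k:np.array(v).tolist() if not isinstance(v,(str,float,int)) else v for k,v in im.items() if k!="pixels"}
    d["ee"]=list(s["ee_pos"]);d["q"]=list(s["orientation"])
    import json; json.dump(d,open(f[:-3]+"json","w")); return d
def ray(f,u,v):
    import json; d=json.load(open(f[:-3]+"json"))
    c=np.array([(u-d["cx"])/d["fx"],-(v-d["cy"])/d["fy"],-1])
    if "eye" in d:
        a=np.array(d["attitude"]); M=a if a.shape==(3,3) else R.from_quat(a,scalar_first=True).as_matrix()
        return np.array(d["eye"]),M@c
    T=np.array(d["tool_from_camera"]); Q=R.from_quat(d["q"],scalar_first=True).as_matrix()
    return np.array(d["ee"])+Q@T[:3,3],Q@T[:3,:3]@c
def at(f,u,v,z):
    e,r=ray(f,u,v); return (e+r*(z-e[2])/r[2]).round(4)
E
python3 - <<'E'
from h import *
for n in("scene","top"): print(save(n,f"pics/{n}1.png"))
s=manip.get_state(); print(s, manip.pinch_z)
a=cv2.imread("pics/scene1.png");b=cv2.imread("pics/top1.png")
E
```

```text
{'fx': 404.6681482059064, 'fy': 404.6681482059064, 'cx': 281.666957289343, 'cy': 210.50272487383685, 'eye': [0.9906990075396627, -0.26519603898477573, 0.47935363443559964], 'attitude': [0.7799636780493587, 0.3731008005636086, 0.22891077377755645, 0.44727207736574726], 'ee': [np.float64(0.19339817209286808), np.float64(0.6461976228352154), np.float64(0.23037090188256593)], 'q': [np.float64(0.0008251223302302862), np.float64(0.9894367695369488), np.float64(-0.14496273586614752), np.float64(-5.8920527318117975e-05)]}
{'fx': 412.337298421332, 'fy': 412.337298421332, 'cx': 272.70469685124084, 'cy': 208.7018227432576, 'eye': [0.45091610553670425, -0.010128909679072727, 0.7439380714584135], 'attitude': [-0.6997287849548265, -0.027409862511266835, 0.00818619342134212, 0.7138356345686476], 'ee': [np.float64(0.1934109363632061), np.float64(0.646206858271654), np.float64(0.23037538097107998)], 'q': [np.float64(0.0008161971246667315), np.float64(0.9894393844999726), np.float64(-0.14494494010516076), np.float64(-5.060118920453307e-05)]}
{'time': 0.1, 'q': array([ 1.56809615e+00,  3.59316270e-01,  1.11415913e-02, -3.20915633e-04,
       -1.22409598e+00, -2.88078329e-01]), 'joint_vel': array([ 5.86450672e-04, -2.23481792e-03,  2.23552219e-03,  1.99339337e-03,
        1.71383552e-05, -1.37410742e-03]), 'effort': array([-1.86837860e-03, -5.84764051e+01,  2.94108260e+01,  6.95456475e+00,
       -3.17482460e-03,  4.38367167e-06]), 'ee_pos': array([0.19343297, 0.64623449, 0.23045062]), 'orientation': array([ 7.51129498e-04,  9.89441390e-01, -1.44931604e-01, -4.45078638e-05]), 'force': array([ 0.94581772,  0.57341996, -0.02383917]), 'wrist_torque': array([-0.03841874, -0.0015119 ,  0.00401455]), 'finger_gap': 0.08573612915617983} 0.0187
```

View pics/top1.png

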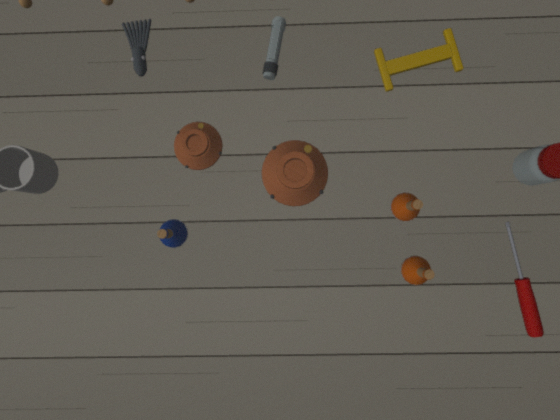

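View pics/scene1.png

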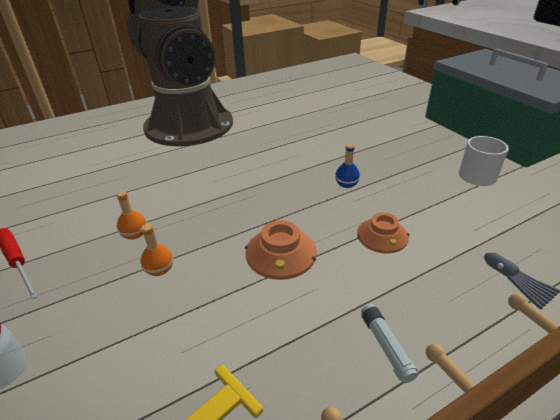

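Top view: two orange floats with belly at (405,206) and (415,270), the blue float at (173,234), the large copper base at (295,173) and the small one at (198,146). Next I'll compute their positions and distances from the base.

```bash
python3 - <<'E'
from h import *
T="pics/top1.png";S="pics/scene1.png"
for n,p,q,z in[("oA",(405,206),(155,261),.025),("oB",(415,270),(131,224),.025),("Astem",(417,204),(149,230),.095),("Bstem",(428,274),(123,196),.095),("blue",(173,233),(348,175),.025),("bigring",(296,170),(281,231),.048),("small",(197,144),(384,219),.04)]:
    a=at(T,*p,z);b=at(S,*q,z);print(n,a,b,np.hypot(*a[:2]))
for f,c in((T,(385,180,60,110)),(T,(255,130,80,80))):pass
a=cv2.imread(T)
c=lambda x,y:cv2.resize(a[y:y+100,x:x+100],(400,400),interpolation=cv2.INTER_CUBIC)
cv2.imwrite("pics/c1.png",np.hstack([np.clip(c(370,190).astype(int)*2,0,255).astype(np.uint8),np.clip(c(245,123).astype(int)*2,0,255).astype(np.uint8)]))
E
```

```text
oA [ 0.4873 -0.2201  0.025 ] [ 0.4899 -0.2233  0.025 ] 0.5347011314743967
oB [ 0.3769 -0.2333  0.025 ] [ 0.3764 -0.2343  0.025 ] 0.44326346567250496
Astem [ 0.4865 -0.2184  0.095 ] [ 0.499  -0.2195  0.095 ] 0.533273672704738
Bstem [ 0.3776 -0.2313  0.095 ] [ 0.3912 -0.2332  0.095 ] 0.44281085126722
blue [0.4483 0.1847 0.025 ] [0.4504 0.186  0.025 ] 0.48485769046185084
bigring [ 0.5511 -0.0323  0.048 ] [ 0.5539 -0.029   0.048 ] 0.5520457408584909
small [0.6015 0.1377 0.04  ] [0.6095 0.1404 0.04  ] 0.617060402229798
```

View pics/c1.png

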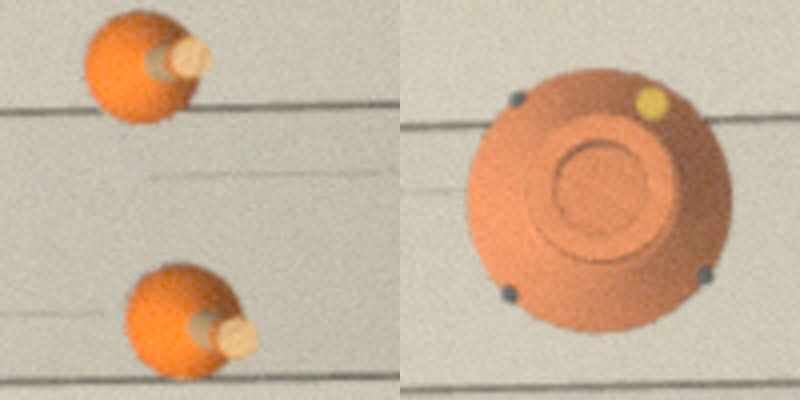

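Candidates for the float: A at top (405,206), which lies at (0.488,-0.220), 0.535 m from the base, and B at (415,270), 0.443 m. A is farther, so I take A; the crop shows it upright. The larger ring, at (295,170), is the target, about (0.552,-0.031). I'll swing on an arc to above the ring and take a wrist look there.

```bash
python3 - <<'E'
from h import *
s=manip.get_state();Q=R.from_quat(s["orientation"],scalar_first=True).as_matrix();print(Q.round(3))
N=16
p0=s["ee_pos"];a0=np.arctan2(p0[1],p0[0]);r0=np.hypot(*p0[:2])
g=np.array([.54,-.03]);a=np.linspace(a0,np.arctan2(g[1],g[0]),N+1);r=np.linspace(r0,np.hypot(*g),N+1)
w=np.c_[r*np.cos(a),r*np.sin(a),np.full(N+1,p0[2])]
print((np.diff(w,axis=0)@Q).round(3).tolist())
E
```

```text
[[ 0.958 -0.287 -0.   ]
 [-0.287 -0.958 -0.001]
 [ 0.     0.001 -1.   ]]
[[0.056, 0.011, 0.0], [0.054, 0.015, 0.0], [0.052, 0.019, 0.0], [0.049, 0.024, 0.0], [0.046, 0.027, 0.0], [0.043, 0.031, 0.0], [0.04, 0.034, 0.0], [0.036, 0.037, 0.0], [0.033, 0.039, 0.0], [0.029, 0.041, 0.0], [0.025, 0.043, 0.0], [0.021, 0.044, 0.0], [0.017, 0.045, 0.0], [0.013, 0.046, 0.0], [0.008, 0.046, 0.0], [0.004, 0.046, 0.0]]
```

Request:
{"api": "play_rows", "payload": {
  "xyz": [
    [0.056,0.011,0],
    [0.054,0.015,0],
    [0.052,0.019,0],
    [0.049,0.024,0],
    [0.046,0.027,0],
    [0.043,0.031,0],
    [0.04,0.034,0],
    [0.036,0.037,0]
  ],
  "rot": [
    [0,0,0],
    [0,0,0],
    [0,0,0],
    [0,0,0],
    [0,0,0],
    [0,0,0],
    [0,0,0],
    [0,0,0]
  ],
  "claw": 0
}}

```text
time: 1.1
ee_pos: [0.4977, 0.3475, 0.2308]
orientation: [0.0, 0.989, -0.145, -0.0]
force: [0.3, 0.2, 0.6]
finger_gap: 0.0849
```

Request:
{"api": "play_rows", "payload": {
  "xyz": [
    [0.033,0.039,0],
    [0.029,0.041,0],
    [0.025,0.043,0],
    [0.021,0.044,0],
    [0.017,0.045,0],
    [0.013,0.046,0],
    [0.008,0.046,0],
    [0.004,0.046,0],
    [0,0,0],
    [0,0,0]
  ],
  "rot": [
    [0,0,0],
    [0,0,0],
    [0,0,0],
    [0,0,0],
    [0,0,0],
    [0,0,0],
    [0,0,0],
    [0,0,0],
    [0,0,0],
    [0,0,0]
  ]
}}

```text
time: 2.35
ee_pos: [0.5403, -0.0292, 0.2312]
orientation: [-0.0, 0.989, -0.145, -0.0]
force: [0.0, -0.2, 0.1]
finger_gap: 0.0854
```

```bash
python3 - <<'E'
from h import *
d=save("wrist","pics/w1.png");print(d, manip.get_state()["q"])
a=cv2.imread("pics/w1.png");cv2.imwrite("pics/w1b.png",np.clip(a.astype(int)*1.6,0,255).astype(np.uint8))
E
```

```text
{'fx': 376.87061468983296, 'fy': 376.87061468983296, 'cx': 279.48160246750075, 'cy': 214.1895702828585, 'tool_from_camera': [[-0.0004655211006489964, 0.9657471309592685, 0.25948460905041354, 0.06641269530499838], [0.9999998240240784, 0.00035414954583275226, 0.00047595158480602816, 0.0010107917280622325], [0.00036775252105621103, 0.25948478495287597, -0.9657471258751139, -0.14210119955113118], [0.0, 0.0, 0.0, 1.0]], 'ee': [np.float64(0.5403045714825436), np.float64(-0.029232482111327326), np.float64(0.23119621656426548)], 'q': [np.float64(-4.710023479667575e-05), np.float64(0.9893900499583758), np.float64(-0.14528359615461445), np.float64(-5.9273211605410996e-05)]} [ 3.08996971e-01  1.38915682e-01 -2.83586730e-01 -1.20437374e-04
 -1.14839471e+00  9.71110022e-01]
```

View pics/w1b.png

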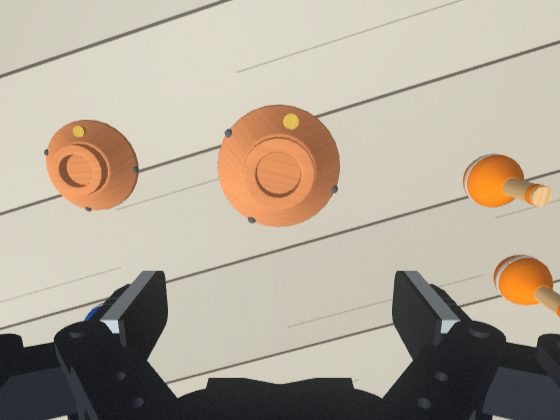

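Wrist view: the large ring's mouth is at (279,173), the small base at (82,170), float A's stem top at about (541,196), and B at (523,280).

```bash
python3 - <<'E'
from h import *
f="pics/w1.png"
print(at(f,279,173,.048),at(f,541,196,.095),at(f,494,181,.025))
Q=R.from_quat(manip.get_state()["orientation"],scalar_first=True).as_matrix()
print((Q.T@(np.array([.488,-.221,0.2])-manip.get_state()["ee_pos"])).round(4))
E
```

```text
[ 0.5555 -0.0343  0.048 ] [ 0.4888 -0.2207  0.095 ] [ 0.4871 -0.2235  0.025 ]
[0.0049 0.1992 0.0312]
```

Request:
{"api": "play_rows", "payload": {
  "xyz": [
    [0.001,0.04,0],
    [0.001,0.05,0],
    [0.001,0.05,0],
    [0.001,0.04,0],
    [0.001,0.019,0],
    [0,0,0.03],
    [0,0,0.04],
    [0,0,0.03],
    [0,0,0.01],
    [0,0,0]
  ],
  "rot": [
    [0,0,0],
    [0,0,0],
    [0,0,0],
    [0,0,0],
    [0,0,0],
    [0,0,0],
    [0,0,0],
    [0,0,0],
    [0,0,0],
    [0,0,0]
  ]
}}

```text
time: 3.65
ee_pos: [0.4885, -0.2208, 0.1212]
orientation: [0.0, 0.99, -0.144, -0.0]
force: [0.3, 0.1, 0.7]
finger_gap: 0.0852
```

```bash
python3 - <<'E'
from h import *
d=save("wrist","pics/w2.png");print(d["ee"])
a=cv2.imread("pics/w2.png");cv2.imwrite("pics/w2b.png",np.clip(a.astype(int)*1.6,0,255).astype(np.uint8))
E
```

```text
[np.float64(0.4884712620244052), np.float64(-0.2207571248180341), np.float64(0.12123308917337636)]
```

View pics/w2b.png

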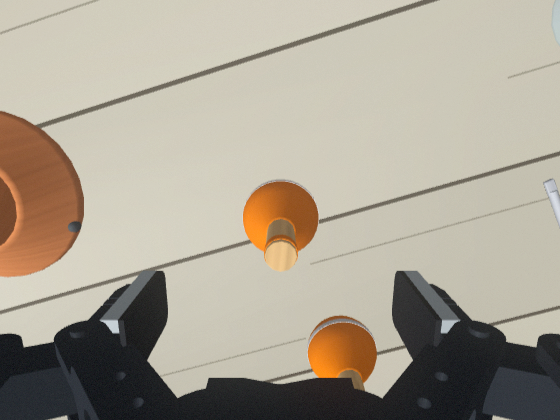

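Stem top of A is at (281,255), midway between the fingers; B sits behind at (342,355).

```bash
python3 - <<'E'
from h import *
f="pics/w2.png"
print(at(f,281,256,.095),at(f,281,217,.025),at(f,342,355,.025))
Q=R.from_quat(manip.get_state()["orientation"],scalar_first=True).as_matrix()
print((Q.T@(at(f,281,256,.095)-manip.get_state()["ee_pos"])).round(4))
E
```

```text
[ 0.4885 -0.2225  0.095 ] [ 0.4883 -0.2227  0.025 ] [ 0.3756 -0.2356  0.025 ]
[-0.      0.0016  0.0271]
```

Aligned to within 2 mm. Descending to TCP z≈0.061, then closing.

Request:
{"api": "play_rows", "payload": {
  "xyz": [
    [0,0.0015,0.02],
    [0,0,0.02],
    [0,0,0.014],
    [0,0,0.006],
    [0,0,0],
    [0,0,0]
  ],
  "rot": [
    [0,0,0],
    [0,0,0],
    [0,0,0],
    [0,0,0],
    [0,0,0],
    [0,0,0]
  ]
}}

```text
time: 4.45
ee_pos: [0.4882, -0.2228, 0.062]
orientation: [0.0, 0.989, -0.145, 0.001]
force: [-0.3, -0.5, 0.7]
finger_gap: 0.0855
```

Request:
{"api": "play_rows", "payload": {
  "xyz": [
    [0,0,0],
    [0,0,0],
    [0,0,0],
    [0,0,0],
    [0,0,0],
    [0,0,0],
    [0,0,0],
    [0,0,0],
    [0,0,0],
    [0,0,0]
  ],
  "rot": [
    [0,0,0],
    [0,0,0],
    [0,0,0],
    [0,0,0],
    [0,0,0],
    [0,0,0],
    [0,0,0],
    [0,0,0],
    [0,0,0],
    [0,0,0]
  ],
  "claw": 255
}}

```text
time: 5.7
ee_pos: [0.4877, -0.2228, 0.0614]
orientation: [0.0, 0.989, -0.145, 0.0]
force: [-0.1, -1.5, 4.6]
finger_gap: 0.0143
```

Request:
{"api": "play_rows", "payload": {
  "xyz": [
    [0,0,-0.01],
    [0,0,-0.02],
    [0,0,-0.03],
    [0,0,-0.02],
    [0,0,0],
    [0,0,0]
  ],
  "rot": [
    [0,0,0],
    [0,0,0],
    [0,0,0],
    [0,0,0],
    [0,0,0],
    [0,0,0]
  ]
}}

```text
time: 6.45
ee_pos: [0.4872, -0.2224, 0.1407]
orientation: [-0.0, 0.989, -0.145, -0.0]
force: [-0.2, 1.0, -1.4]
finger_gap: 0.0144
```

```bash
python3 - <<'E'
from h import *
d=save("wrist","pics/w3.png");save("scene","pics/s3.png");print(d["ee"])
a=cv2.imread("pics/w3.png")[150:420,180:460];b=cv2.imread("pics/s3.png")[120:300,60:340]
b=cv2.resize(b,(400,257));a=cv2.resize(a,(400,386));o=np.zeros((386,800,3),np.uint8);o[:,:400]=a;o[:257,400:]=b
cv2.imwrite("pics/w3b.png",np.clip(o.astype(int)*1.6,0,255).astype(np.uint8))
E
```

```text
[np.float64(0.48715919894584697), np.float64(-0.222372815347066), np.float64(0.14072537967983495)]
```

View pics/w3b.png

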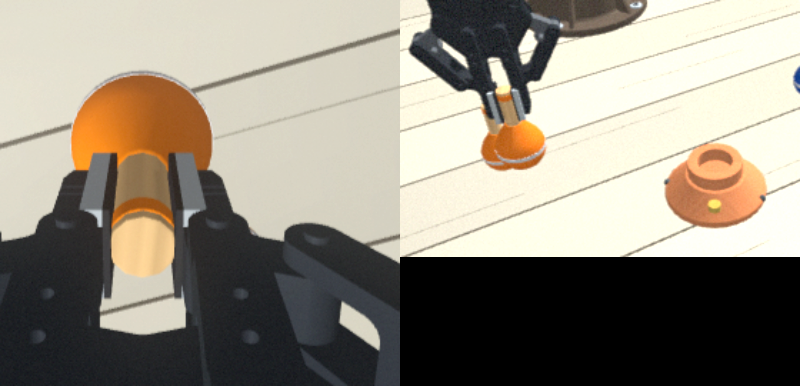

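Float is held, stem roughly vertical: stem top at orig. pixel (279,321) and belly centre column ~279.

```bash
python3 - <<'E'
from h import *
f="pics/w3.png"
t=at(f,279,321,.1743);print(t, at(f,279,236,.1043))  # belly centre guess
e,r=ray(f,279,200); c=np.array([*t[:2],.1043])
for v in(200,210): 
    e,r=ray(f,279,v); r/=np.linalg.norm(r); print(v,np.linalg.norm(np.cross(c-e,r)))
s=manip.get_state();Q=R.from_quat(s["orientation"],scalar_first=True).as_matrix()
print((Q.T@(np.array([.554,-.0325,.15])-np.array([*s["ee_pos"][:2],.15]))).round(4))
E
```

```text
[ 0.4884 -0.2236  0.1743] [ 0.4938 -0.2251  0.1043]
200 0.02340588591195388
210 0.018400222573467965
[ 0.0097 -0.2012 -0.    ]
```

Request:
{"api": "play_rows", "payload": {
  "xyz": [
    [0.001,-0.02,0],
    [0.002,-0.04,0],
    [0.002,-0.05,0],
    [0.002,-0.05,0],
    [0.002,-0.03,0],
    [0.001,-0.011,0],
    [0,0,0],
    [0,0,0]
  ],
  "rot": [
    [0,0,0],
    [0,0,0],
    [0,0,0],
    [0,0,0],
    [0,0,0],
    [0,0,0],
    [0,0,0],
    [0,0,0]
  ]
}}

```text
time: 7.55
ee_pos: [0.5543, -0.0338, 0.141]
orientation: [0.0, 0.989, -0.145, -0.0]
force: [-0.2, -0.1, -0.2]
finger_gap: 0.0141
```

```bash
python3 - <<'E'
from h import *
d=save("wrist","pics/w4.png");save("scene","pics/s4.png");print(d["ee"])
a=cv2.imread("pics/w4.png")[130:400,140:420];b=cv2.imread("pics/s4.png")[150:300,200:360]
b=cv2.resize(b,(400,375),interpolation=cv2.INTER_CUBIC);a=cv2.resize(a,(400,386));o=np.zeros((386,800,3),np.uint8);o[:,:400]=a;o[:375,400:]=b
cv2.imwrite("pics/w4b.png",np.clip(o.astype(int)*1.6,0,255).astype(np.uint8))
E
```

```text
[np.float64(0.5542967822755819), np.float64(-0.03384836622556631), np.float64(0.14096630071334224)]
```

View pics/w4b.png

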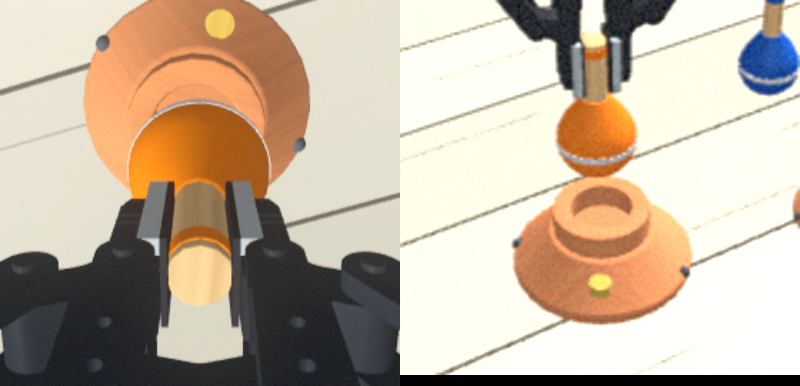

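Scene: the ring mouth centre is near (280.4,232.5) and the belly centre at (278.6,204). Wrist: collar centre column ~(140+196·0.7)=277, belly column 279.6. I'll compare these in world coordinates.

```bash
python3 - <<'E'
from h import *
S="pics/s4.png";W="pics/w4.png"
print("scene ring",at(S,280.4,232.5,.048),"belly",at(S,278.6,204,.1046))
# wrist: collar outer circle fit: left/right 124..268 at crop row ~110 ; top row ~54
import json
d=json.load(open("pics/w4.json"));Q=R.from_quat(d["q"],scalar_first=True).as_matrix();T=np.array(d["tool_from_camera"])
def proj(p):
    c=T[:3,:3].T@(Q.T@(np.array(p)-d["ee"])-T[:3,3]);return np.array([d["cx"]+d["fx"]*c[0]/-c[2],d["cy"]-d["fy"]*c[1]/-c[2]])
t=np.linspace(0,2*np.pi,100)
for cx,cy in((.554,-.0325),(.552,-.031),(.556,-.034)):
    P=np.array([proj([cx+.032*np.cos(k),cy+.032*np.sin(k),.048]) for k in t]);M=np.array([proj([cx+.02*np.cos(k),cy+.02*np.sin(k),.048]) for k in t])
    k=lambda a:((a-[140,130])/.7)
    P=k(P);M=k(M);print(cx,cy,"collar",P.min(0),P.max(0),"mouth top",M.min(0))
E
```

```text
scene ring [ 0.5566 -0.0317  0.048 ] belly [ 0.5545 -0.032   0.1046]
0.554 -0.0325 collar [124.03442599  58.32089983] [265.06962174 194.01974381] mouth top [150.48203835  85.1995446 ]
0.552 -0.031 collar [122.3302106   63.63581445] [263.01287596 198.65820007] mouth top [148.71209543  90.37682333]
0.556 -0.034 collar [125.74718269  52.97841491] [267.13668006 189.3588154 ] mouth top [152.2608509   79.99576092]
```

Ring ≈(0.556,-0.033), about 1.5 mm from the held float. Lowering with a 1 mm correction, then feeling for contact.

Request:
{"api": "play_rows", "payload": {
  "xyz": [
    [0.001,-0.001,0.01],
    [0,0,0.015],
    [0,0,0.008],
    [0,0,0.004],
    [0,0,0.001],
    [0,0,0]
  ],
  "rot": [
    [0,0,0],
    [0,0,0],
    [0,0,0],
    [0,0,0],
    [0,0,0],
    [0,0,0]
  ]
}}

```text
time: 8.4
ee_pos: [0.5563, -0.0322, 0.1035]
orientation: [-0.0, 0.989, -0.145, 0.0]
force: [-0.0, -0.8, -0.3]
finger_gap: 0.0142
```

Request:
{"api": "play_rows", "payload": {
  "xyz": [
    [0,0,0.001],
    [0,0,0],
    [0,0,0]
  ],
  "rot": [
    [0,0,0],
    [0,0,0],
    [0,0,0]
  ]
}}

```text
time: 8.78
ee_pos: [0.5562, -0.0323, 0.1024]
orientation: [-0.0, 0.989, -0.145, 0.0]
force: [0.0, -0.6, -1.1]
finger_gap: 0.0141
```

Request:
{"api": "play_rows", "payload": {
  "xyz": [
    [0,0,0.001],
    [0,0,0],
    [0,0,0]
  ],
  "rot": [
    [0,0,0],
    [0,0,0],
    [0,0,0]
  ]
}}

```text
time: 9.15
ee_pos: [0.5561, -0.0323, 0.1013]
orientation: [0.0, 0.989, -0.145, 0.0]
force: [-0.2, -0.2, 0.2]
finger_gap: 0.0142
```

Request:
{"api": "play_rows", "payload": {
  "xyz": [
    [0,0,0.001],
    [0,0,0],
    [0,0,0]
  ],
  "rot": [
    [0,0,0],
    [0,0,0],
    [0,0,0]
  ]
}}

```text
time: 9.52
ee_pos: [0.5563, -0.0324, 0.101]
orientation: [0.0, 0.989, -0.145, 0.0]
force: [-1.4, -0.5, 5.6]
finger_gap: 0.0145
```

Request:
{"api": "play_rows", "payload": {
  "xyz": [
    [0,0,0.001],
    [0,0,0],
    [0,0,0]
  ],
  "rot": [
    [0,0,0],
    [0,0,0],
    [0,0,0]
  ]
}}

```text
time: 9.9
ee_pos: [0.5565, -0.0324, 0.1008]
orientation: [0.0, 0.989, -0.145, 0.001]
force: [-4.7, -0.5, 11.8]
finger_gap: 0.0145
```

Contact, with a sideways force of -x: the float is ~1 mm too far in +x. Shifting 1 mm back.

Request:
{"api": "play_rows", "payload": {
  "xyz": [
    [-0.001,0.0003,0],
    [0,0,0],
    [0,0,0]
  ],
  "rot": [
    [0,0,0],
    [0,0,0],
    [0,0,0]
  ]
}}

```text
time: 10.28
ee_pos: [0.5557, -0.0324, 0.1003]
orientation: [-0.0, 0.989, -0.145, 0.001]
force: [-2.3, -1.3, 7.4]
finger_gap: 0.0142
```

Request:
{"api": "play_rows", "payload": {
  "xyz": [
    [-0.0005,0,0.0005],
    [0,0,0],
    [0,0,0]
  ],
  "rot": [
    [0,0,0],
    [0,0,0],
    [0,0,0]
  ]
}}

```text
time: 10.65
ee_pos: [0.5555, -0.0323, 0.1002]
orientation: [-0.0, 0.989, -0.145, 0.001]
force: [-1.9, -1.7, 9.8]
finger_gap: 0.0147
```

Request:
{"api": "play_rows", "payload": {
  "xyz": [
    [-0.0003,0.0005,0],
    [0,0,-0.0005],
    [0,0,0]
  ],
  "rot": [
    [0,0,0],
    [0,0,0],
    [0,0,0]
  ]
}}

```text
time: 11.02
ee_pos: [0.5542, -0.0325, 0.0993]
orientation: [-0.0, 0.989, -0.145, 0.0]
force: [-0.6, -0.1, 1.4]
finger_gap: 0.0144
```

Request:
{"api": "play_rows", "payload": {
  "xyz": [
    [0,0,0],
    [0,0,0],
    [0,0,0],
    [0,0,0]
  ],
  "rot": [
    [0,0,0],
    [0,0,0],
    [0,0,0],
    [0,0,0]
  ],
  "claw": 170
}}

```text
time: 11.52
ee_pos: [0.5541, -0.0326, 0.0992]
orientation: [0.0, 0.989, -0.145, -0.0]
force: [-0.1, 1.1, 1.1]
finger_gap: 0.0285
```

Request:
{"api": "play_rows", "payload": {
  "xyz": [
    [0,0,0],
    [0,0,0],
    [0,0,0],
    [0,0,0],
    [0,0,0],
    [0,0,0]
  ],
  "rot": [
    [0,0,0],
    [0,0,0],
    [0,0,0],
    [0,0,0],
    [0,0,0],
    [0,0,0]
  ],
  "claw": 0
}}

```text
time: 12.28
ee_pos: [0.5541, -0.0326, 0.0993]
orientation: [0.0, 0.989, -0.145, -0.0]
force: [0.4, -0.5, -0.9]
finger_gap: 0.0852
```

Request:
{"api": "play_rows", "payload": {
  "xyz": [
    [0,0,-0.01],
    [0,0,-0.03],
    [0,0,-0.04],
    [0,0,-0.04],
    [0,0,-0.02],
    [0,0,0],
    [0,0,0]
  ],
  "rot": [
    [0,0,0],
    [0,0,0],
    [0,0,0],
    [0,0,0],
    [0,0,0],
    [0,0,0],
    [0,0,0]
  ]
}}

```text
time: 13.15
ee_pos: [0.5537, -0.0326, 0.239]
orientation: [-0.0, 0.989, -0.145, -0.0]
force: [0.1, -0.3, -0.3]
finger_gap: 0.0855
```

```bash
python3 - <<'E'
from h import *
d=save("wrist","pics/w5.png");save("scene","pics/s5.png")
a=cv2.imread("pics/w5.png");b=cv2.imread("pics/s5.png")[100:310,80:440]
o=np.zeros((300,800,3),np.uint8);o[:300,:400]=cv2.resize(a,(400,300));b=cv2.resize(b,(400,233));o[:233,400:]=b
cv2.imwrite("pics/w5b.png",np.clip(o.astype(int)*1.6,0,255).astype(np.uint8))
E
```

```text
(no output)
```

View pics/w5b.png

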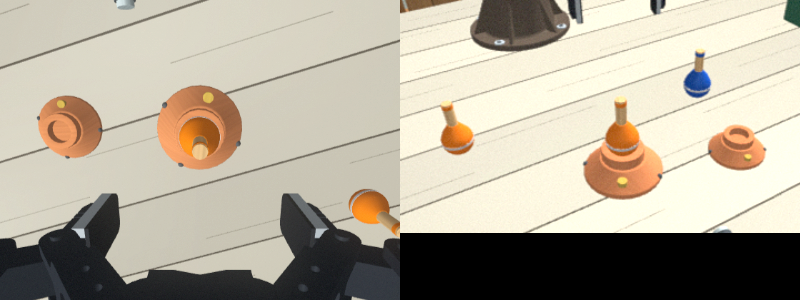

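The float stands upright in the large ring (scene crop (621,130)); the blue float and the other orange float have not moved. One numeric check of the stem top, then I hand in.

```bash
python3 - <<'E'
from h import *
print("stem top",at("pics/w5.png",280,211,.133),at("pics/s5.png",80+620*.9-360,100+100*.9,.133),"blue belly",at("pics/s5.png",80+(697-400)*.9,100+82*.9,.025))
print(manip.get_state()["time"],manip.job_done())
E
```

```text
stem top [ 0.5552 -0.0343  0.133 ] [ 0.5571 -0.0336  0.133 ] blue belly [0.4461 0.1875 0.025 ]
the job is handed in; nothing more can be done
13.25 None
```

The orange float is standing stem up in the ring of the larger copper lantern base, and the job was handed in at 13.25 s.

- **Which float:** I took the orange float farther from the robot's base, 0.535 m away against 0.443 m for the other one.
- **Placing:** I lowered it until it touched the ring. A sideways force showed it was about 1 mm off centre, so I shifted it back and it sank to its seated height, within about 0.5 mm. I then opened the gripper and rose clear. The highest force I read was about 12 N.
- **Last checks:** The wrist and scene cameras put the stem top at (0.555, -0.034) and (0.557, -0.034), with the ring at about (0.555, -0.033), so it is upright. The blue float and the other orange one stand where they were; the blue measures within 5 mm of its first position, the accuracy of that reading.
- **Disagreements:** The cameras differed by 2–5 mm on the ring's position, and contact settled it. The gripper read 14.3 mm on the 16 mm stem, with no sign of slipping.

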